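Spread a scoop of ferrules over the sorting tray

TASK

The tilting bin has been left hanging open over the sorting tray: push it fully shut. Take the scoop of eight copper ferrules and shake them out evenly over the tray for looking over, at least two in each third of its length and in each half of its width, none lying on another, then set the empty scoop upright on the bench back where it stood. Leave the other fittings on the bench where they are.

Things in the scene. Friction and masses are not known exactly. Their poses are not given: they have to be found in the camera images.
- bin_case: Dark sheet steel case of the tilting bin, fixed at the back of the bench: 274 mm wide (y), 152 mm deep (x), 148 mm high, open at the front. Origin on the bench at the middle of the foot of its open front; x points from front to back (away from the robot at yaw 0), z up. Its place and yaw vary.
- bin (a joint): Angle (rad) of the bin, a sheet steel quadrant 250 mm wide in the case, hinged on a line along the case's y at the foot of its front, 3 mm above the bench. 0 = shut, its flat front panel (140 mm high) upright, flush with the case's front; up to 0.7 = leaning out over the tray. It stays where left when well open; under 5 N at its top edge shuts it; it falls shut over the last part.
- bin_lip (a point): Middle of the top edge of the bin's front panel, on its outer face, 138 mm from the hinge line; moves with the bin. Lower on the panel, 58 to 80 mm from the hinge, a brass pull 90 mm wide stands out 19 mm in the middle.
- tray: Shallow open sheet steel sorting tray, screwed to the bench in front of the bin: 180 mm (its x) by 260 mm (its y, the length) outside, walls 4 mm thick and 24 mm high, floor 4 mm thick. Origin at the centre of its underside; the thirds of its length meet at its y = -43 and +43 mm. Its place and yaw vary.
- scoop: Loose hand scoop, about 0.3 kg empty: flat-bottomed sheet steel pan, open at the nose (+x), and a wooden handle behind (-x). Origin at the centre of the pan's underside, x from handle to nose, z up. It starts left or right of the tray, flat on the bench, nose roughly away from the robot, holding the eight ferrules; it stands by itself empty or full.
- scoop_grip (a point): Place to hold the scoop: on the middle line of its handle, 110 mm behind its origin and 36 mm above its underside; the fingers close along the scoop's y. The handle is straight and level, 112 mm long from the pan's back wall, 24 mm wide (y), 26 mm high.
- scoop_nose (a point): Middle of the scoop's open nose, on the upper side of its floor, 65 mm ahead of the origin; no lip. Side walls are 24 mm high here, rising to 52 mm at the back wall.
- scoop_in (a point): Centre of the upper side of the scoop's floor, 3 mm above its origin. The pan is 130 mm long, 72 mm wide inside, walls and floor 3 mm thick. On a steady slope the ferrules begin to slide at 27 to 34 degrees; when the scoop is jogged, from about 20.
- tin_cup: Bystander: tin cup of ferrules, 80 mm across, 75 mm high, on the other side of the tray from the scoop. Origin at the centre of its underside.
- drain_stopper: Bystander: chrome drain stopper standing on its 70 mm cap, 80 mm high, out beyond the scoop or the cup. Origin at the centre of its underside.
- brass_tee: Bystander: brass pipe tee lying flat, 96 by 71 by 42 mm, beside the bin. Origin below the crossing of its bores.
- coupling: Bystander: black malleable iron coupling standing upright, 62 mm across, 64 mm high, beside the bin. Origin at the centre of its underside.
- elbow: Bystander: black malleable iron elbow lying flat, about 70 by 70 by 44 mm, out beyond the scoop or the cup. Origin below the crossing of its bores.
- ferrule1: Loose copper ferrule: a barrel-shaped ring 28 mm across, 16 mm high, 28 g. Origin at its centre, z along its bore. The eight start flat on the scoop's floor in four rows of two.
- ferrule2: Loose copper ferrule: a barrel-shaped ring 28 mm across, 16 mm high, 28 g, the same as ferrule1.
- ferrule3: Loose copper ferrule: a barrel-shaped ring 28 mm across, 16 mm high, 28 g, the same as ferrule1.
- ferrule4: Loose copper ferrule: a barrel-shaped ring 28 mm across, 16 mm high, 28 g, the same as ferrule1.
- ferrule5: Loose copper ferrule: a barrel-shaped ring 28 mm across, 16 mm high, 28 g, the same as ferrule1.
- ferrule6: Loose copper ferrule: a barrel-shaped ring 28 mm across, 16 mm high, 28 g, the same as ferrule1.
- ferrule7: Loose copper ferrule: a barrel-shaped ring 28 mm across, 16 mm high, 28 g, the same as ferrule1.
- ferrule8: Loose copper ferrule: a barrel-shaped ring 28 mm across, 16 mm high, 28 g, the same as ferrule1.

How it is judged:
By the outcome, as a careful person would: the job done as asked, in the order asked, and still so for the second after the job is handed in, with the robot touching nothing.
It also fails if it takes over 72 s, if anything falls off the work surface, if the arm or the gripper's body presses on something with over 40 N, if the wrist force passes 120 N, or if a joint passes its speed limit or range.

ROBOT

A 7-joint arm with a two-finger parallel gripper is mounted at the origin on the work surface. World frame = base frame: x ahead of the robot, y to its left, z up, the work surface at z = 0. Lengths are in m, angles in rad, forces in N, time in s.
With the tool pointing down it reaches from about 0.425 to 0.825 m from the base axis. Payload 3.6 kg.
Tool frame: the origin (TCP) lies at the very end of the fingers, on their centre line; the grasp point (between the pads) lies env.grip_point_offset behind it (env.grip_point_offset is the distance from the TCP to the grasp point, in m); z points along the fingers, y is the line along which they close (so a half turn about z gives the same grasp; the last joint's range is limited). The gripper opens to 85 mm and grips with 20 to 120 N. Pads are 22 mm wide; open, the fingers measure 114 mm over their backs; the gripper's body (76 mm by 85 mm) begins 54 mm behind the grasp point. The pads swing forward as they close: fully open they stand 13 mm farther back than shut.
Start: joints at [-1.317, 0.615, -0.013, 1.423, 0.008, 1.103, -0.04], TCP at [0.18, 0.625, 0.231] pointing down, gripper open.
Joint ranges: [-3.12, 3.12], [-0.3, 2.06], [-1.34, 1.32], [0.26, 2.42], [-1.36, 4.5], [0.01, 1.98], [-2.84, 2.84]. Speed limits (rad/s): [2.79, 2.79, 3.14, 3.14, 3.14, 3.14, 3.14].

INTERFACE

Orientations are given as a unit quaternion [x, y, z, w].
In Python, from cell import env gives the robot as it stands.
- The arm moves only by the tool send_rows, never from a script. Its argument "increments" is a list that holds one entry, the list of rows, each a list of 6 numbers: the shift along the tool's x, y, z each as a share of 300 mm, from -1 to 1, then the turn, a rotation vector about the tool's x, y, z each as a share of pi/2 rad, from -1 to 1. In form: [[[x, y, z, wx, wy, wz], ...]]. A call has 1 to 12 rows; each row shifts and turns the commanded pose from where the row before left it, along the tool's axes as they then stand; what a row does not reach is not made up. A row lasts 1/12 s, in which the tool goes at most 41.7 mm and 7.16 degrees, less where a joint would pass 70% of its speed; a pose out of reach is approached as far as the arm can. A call with a number of a shift or a turn outside -1 to 1 is refused whole. A call with a gripper value outside its range is refused whole. "claw" is the opening, from 0 (shut) to 1 (fully open), set as the call begins (left out, the last holds). The fingers move at their own pace and stop on an object; "grip_force" is the grip in N (left out, the last holds). Time passes only in rows, so rows that do not move let the fingers close. It gives the time, the measured TCP pose, the force, the opening and the grip force at its end, in the units of the state.
- env.sense(): the state, without advancing time (a new reading comes with each control period).
- env.get_image(name): name is "scene" or "top"; returns the picture (384x512x3 uint8, blue, green, red); there is no depth.
- env.camera_model(name): a dict with "vertical_fov" (degrees; the focal length in pixels is half the picture's height over the tangent of half this angle, whatever the lens; pixels are square), "cx", "cy" (the principal point, pixels), "R" (3x3) and "t" (3): a world point X has camera coordinates R X + t. Camera axes: x right, y down, z forward; pixel columns grow to the right and rows downward; lengths in m; the calibration is good to about 2 mm. A picture is of the moment at which its call begins. camera_model takes no time and is no camera call.
- env.finish_job(): hands the job in; it is judged then, once.
The state is a dict: "time_s": time; "q": joint angles; "qd": joint speeds; "tau": joint torques, N m; "eef_pos": TCP position; "tool_rot": TCP orientation; "contact_force": force on the tool from outside, world axes, zero at the start; "ft_torque": the same for the moment, N m; "opening": opening from 0.0 (shut) to 1.0 (fully open); "gripper_force": force on a finger pad.
Only numpy, scipy, OpenCV 4.12 (cv2) and the standard library are available. Lean on these libraries where they do the work, as an engineer would, in place of code of your own. Each camera call takes 0.05 s, during which the arm holds its last target. There are 200 camera calls.

## Working session

There is one attempt and no reset: what is moved stays moved. The work goes in short steps, Python scripts to look and compute and a tool call to move; the robot and the scene stay as the last step left them, time stands still between calls to the robot, and variables do not carry over. Pictures are saved under pics/ and viewed, at most 10 in all, crops included, and the job is handed in when it is done.

Besides the shell and the picture viewer there is one more tool, called after "Call:" by a JSON object that holds its "method" and its "body", one argument or row to a line. send_rows: Moves the arm, as the interface text tells. Shift numbers are shares of 300 mm and turn numbers shares of pi/2 rad, none past 1 either way. Its arguments: {"type":"object","properties":{"increments":{"type":"array"},"claw":{"type":"number"},"grip_force":{"type":"number"}},"required":["increments"]}

```bash
ls; mkdir -p pics
python3 - <<'E'
from cell import env
import cv2,numpy as np
for n in("scene","top"):
    cv2.imwrite(f"pics/{n}0.png",env.get_image(n)); print(n,{k:np.round(v,4).tolist() for k,v in env.camera_model(n).items()})
s=env.sense();print(s, env.grip_point_offset)
E
```

```text
pics
scene {'vertical_fov': 53.5148, 'cx': 261.0409, 'cy': 187.5222, 'R': [[-0.7779, 0.6282, -0.0118], [0.4849, 0.5883, -0.6471], [-0.3996, -0.5091, -0.7623]], 't': [0.4264, -0.1964, 1.404]}
top {'vertical_fov': 43.1372, 'cx': 261.4585, 'cy': 192.3226, 'R': [[0.0044, -1.0, -0.0037], [-0.9905, -0.0039, -0.1373], [0.1373, 0.0042, -0.9905]], 't': [0.0007, 0.5801, 1.6443]}
{'time_s': 0.1, 'q': array([-1.31651565,  0.61581412, -0.01263856,  1.42472481,  0.00813293,
        1.10342139, -0.04040648]), 'qd': array([-0.0001045 , -0.00203485, -0.00035847, -0.0028663 , -0.00052362,
        0.00187367,  0.00087886]), 'tau': array([ 1.19380751e-03, -4.70381677e+01,  2.60216352e-01, -1.71570075e+01,
        1.00903830e-02,  5.81341214e-03, -5.37225624e-07]), 'eef_pos': array([0.17991468, 0.62389097, 0.23026397]), 'tool_rot': array([ 1.39884095e-01,  9.90167207e-01, -1.15006966e-03, -1.39447158e-04]), 'contact_force': array([-0.74030033, -0.65534466, -0.40590384]), 'ft_torque': array([-0.05264111,  0.00678038,  0.06499721]), 'gripper_force': 0.0, 'opening': 0.9972130620628359} 0.0187
```

View pics/scene0.png

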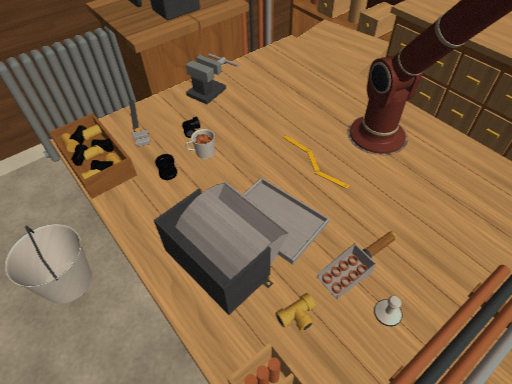

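View pics/top0.png

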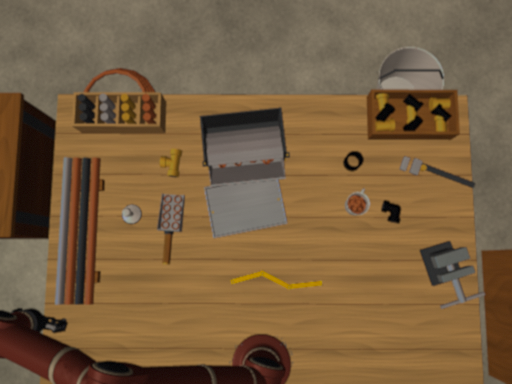

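The top view shows the scoop at about (170,225), left of the tray. The tray's corners are around (206,188), (280,178), (287,222) and (213,236), and the open bin is behind it. The cup is at (357,203). I'll enlarge both views to get accurate pixels.

Run:
```python
import cv2
a=cv2.imread("pics/top0.png")[100:270,120:310]; cv2.imwrite("pics/tc.png",cv2.resize(a,None,fx=3.5,fy=3.5,interpolation=cv2.INTER_CUBIC)[:600])
a=cv2.imread("pics/scene0.png")[165:330,150:405]; cv2.imwrite("pics/sc.png",cv2.resize(a,None,fx=3,fy=3,interpolation=cv2.INTER_CUBIC))
```

```text
(no output)
```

View pics/tc.png

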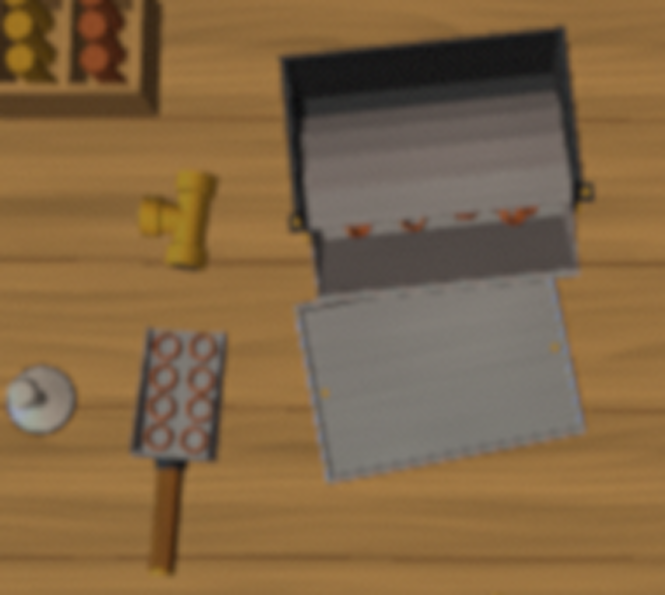

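View pics/sc.png

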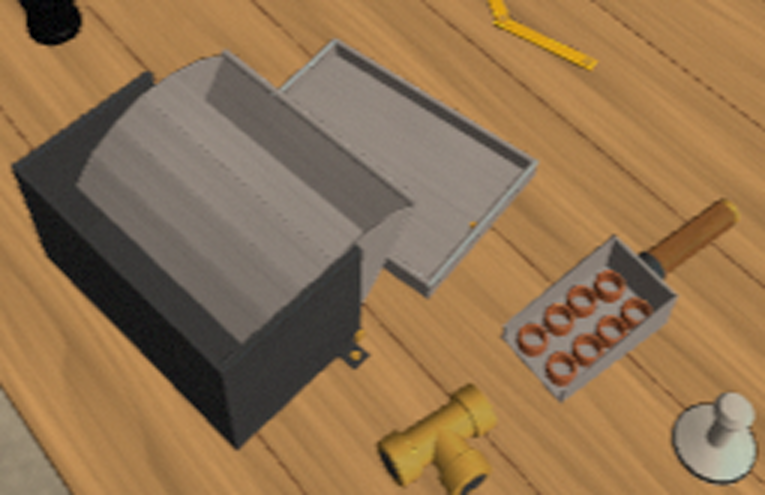

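In the enlarged views, the scoop's four pan corners, its handle end, the tray corners and the bin lip's ends can all be picked out in both pictures. I'll triangulate them and fit poses.

```bash
cat > h.py <<'E'
import numpy as np,cv2
from cell import env
from scipy.optimize import least_squares
from scipy.spatial.transform import Rotation as R
def cam(n):
    m=env.camera_model(n);f=192/np.tan(np.radians(m["vertical_fov"]/2))
    K=np.array([[f,0,m["cx"]],[0,f,m["cy"]],[0,0,1]]);return K@np.c_[m["R"],m["t"]]
P={n:cam(n) for n in("top","scene")}
def proj(n,X):
    X=np.atleast_2d(X);p=np.c_[X,np.ones(len(X))]@P[n].T;return p[:,:2]/p[:,2:]
def tri(a,b): # top px, scene px
    h=cv2.triangulatePoints(P["top"],P["scene"],np.array(a,float).reshape(2,1),np.array(b,float).reshape(2,1));return(h[:3]/h[3]).ravel()
def onz(n,px,z):
    M=P[n];A=np.c_[M[:,0],M[:,1],-np.r_[px,1]];return np.linalg.solve(A,-(M[:,2]*z+M[:,3]))[:2]
def fit(obs,p0,fixz=False):
    # obs: list (cam, model pt, px); p=[x,y,z,yaw]
    def r(p):
        Rz=R.from_euler('z',p[3]).as_matrix();o=[]
        for n,m,px in obs:o+=list(proj(n,Rz@np.array(m)+[p[0],p[1],0 if fixz else p[2]])[0]-px)
        return o
    s=least_squares(r,p0,loss='soft_l1');return s.x,np.round(r(s.x),1)
E
python3 - <<'E'
from h import *
T=lambda u,v:(120+(u+.5)/3.5-.5,100+(v+.5)/3.5-.5)
S=lambda u,v:(150+(u+.5)/3-.5,165+(v+.5)/3-.5)
sc={'BL':((-.065,.039,.052),T(134,455),S(675,294)),'BR':((-.065,-.039,.052),T(215,460),S(615,238)),
'NL':((.065,.039,.024),T(150,331),S(562,392)),'NR':((.065,-.039,.024),T(226,334),S(505,332)),'H':((-.177,0,.049),T(162,570),S(731,204))}
tr={'nr':((-.09,-.13,.024),T(583,432),S(335,42)),'nl':((-.09,.13,.024),T(330,480),S(536,163)),'fl':((.09,.13,.024),T(299,306),S(428,286))}
li={'L':((0,.125,0),T(320,296),S(411,207)),'R':((0,-.125,0),T(578,271),S(223,55))}
for nm,d in(('scoop',sc),('tray',tr),('lip',li)):
    obs=[]
    for k,(m,t,s) in d.items():
        print(nm,k,np.round(tri(t,s),4));obs+=[('top',m,t),('scene',m,s)]
    c=np.mean([tri(t,s) for m,t,s in d.values()],0)
    for fz in(0,1):
        if nm!='lip' or not fz:print(' fit',*map(lambda a:np.round(a,4).tolist(),fit(obs,[*c[:2],0.05,0],fz)))
print('lug',onz('top',T(297,222),0.003),onz('top',T(587,190),0.003))
print('caseback top',onz('top',T(283,60),.148),onz('top',T(563,30),.148), 'frontL',tri(T(298,205),S(358,250)))
E
```

```text
scoop BL [0.4488 0.3559 0.0497]
scoop BR [0.4437 0.2793 0.0423]
scoop NL [0.5761 0.3503 0.0162]
scoop NR [0.5733 0.2757 0.0111]
scoop H [0.3373 0.3259 0.0508]
 fit [0.5108, 0.3156, -0.0058, -0.0523] [-0.4, 0.3, 0.6, 1.0, -0.8, 0.2, -0.5, -0.7, -0.0, -0.7, 0.7, 0.4, 0.4, -0.4, -0.5, -1.8, 0.4, 1.1, -0.8, 0.6]
 fit [0.5122, 0.3158, 0.0503, -0.0541] [-0.8, -0.2, 0.8, 0.3, -1.1, -0.3, -0.4, -1.5, -0.4, -1.4, 0.6, -0.2, 0.1, -1.0, -0.6, -2.5, -0.0, 0.7, -0.5, -0.2]
tray nr [ 0.4761 -0.0841  0.021 ]
tray nl [0.4263 0.1671 0.0236]
tray fl [0.6003 0.2014 0.0223]
 fit [0.5385, 0.0574, -0.0028, 0.1968] [1.3, -0.1, 0.0, -0.7, -0.0, 0.5, 0.2, 0.2, -0.3, -0.2, -0.1, 0.7]
 fit [0.539, 0.0579, 0.0427, 0.1959] [1.1, -0.3, 0.1, -1.1, -0.3, 0.3, 0.3, -0.1, -0.5, -0.5, -0.1, 0.4]
lip L [0.597  0.1702 0.1125]
lip R [ 0.6221 -0.0752  0.1144]
 fit [0.6097, 0.0467, 0.1127, 0.1001] [-0.1, -0.2, 0.5, 0.2, 0.9, -0.2, 0.1, -0.1]
lug [0.69004838 0.20747696] [ 0.72449945 -0.08886298]
caseback top [0.81725082 0.20597946] [ 0.84752148 -0.05931404] frontL [0.67626045 0.18948536 0.14914905]
```

The measurements are consistent: scoop z is about 0 with handle top near 0.050, tray rims are near 0.022–0.024, and the lip is at z 0.113, which puts the bin angle at about 0.65 rad. Next I'll plan the bin push with closed fingers.

```bash
cat > plan.py <<'E'
from h import *
import sys
def rot(head,pitch=0): # tool y heading (rad), pitch = nose down about tool y
    y=np.array([np.cos(head),np.sin(head),0]);z=np.array([0,0,-1.]);x=np.cross(y,z)
    return R.from_matrix(np.c_[x,y,z])*R.from_rotvec([0,pitch,0])
def step(p,q,row):
    row=np.array(row);return p+q.apply(row[:3]*.3),q*R.from_rotvec(row[3:]*np.pi/2)
def plan(p,q,tp,tq,n=None):
    tp=np.array(tp,float);d=np.linalg.norm(tp-p);a=(q.inv()*tq).magnitude()
    n=n or int(np.ceil(max(d/.036,np.degrees(a)/6.6,1)))
    w=(q.inv()*tq).as_rotvec()/n/(np.pi/2)
    S=sum(((q*R.from_rotvec(w*np.pi/2*i)).as_matrix() for i in range(n)),np.zeros((3,3)))
    row=np.round(np.r_[np.linalg.solve(S,tp-p)/.3,w],3)
    for _ in range(n):p,q=step(p,q,row)
    print(n,"x",row.tolist(),"err mm",np.round((p-tp)*1e3,1));return p,q
def now():
    s=env.sense();q=R.from_quat(s["tool_rot"]);y=q.as_matrix()
    print("t",round(s["time_s"],2),"p",np.round(s["eef_pos"],4),"yhead",round(np.arctan2(y[1,1],y[0,1]),3),"z",np.round(y[:,2],3),"F",np.round(s["contact_force"],1),"op",round(s["opening"],3),"q",np.round(s["q"],2))
    return s["eef_pos"],q
E
python3 - <<'E'
from plan import *
p,q=now();o=rot(np.pi/2+.112)
p,q=plan(p,q,[.555,.041,.20],o)
p,q=plan(p,q,[.555,.041,.105],o)
u=np.array([np.cos(.112),np.sin(.112),0])
p,q=plan(p,q,p+u*.10,o,12)
E
```

```text
t 0.1 p [0.1799 0.6239 0.2303] yhead 1.29 z [-0.001 -0.002 -1.   ] F [-0.7 -0.7 -0.4] op 0.997 q [-1.32  0.62 -0.01  1.42  0.01  1.1  -0.04]
20 x [-0.072, -0.091, 0.005, -0.0, -0.0, -0.012] err mm [-2.9 -0.7  1.3]
3 x [-0.003, 0.001, 0.107, -0.0, -0.0, -0.003] err mm [-0.4  0.2  0. ]
12 x [-0.028, 0.0, -0.0, -0.0, -0.0, -0.0] err mm [ 0.8 -0.1 -0.1]
```

Call:
{"method": "send_rows", "body": {
  "increments": [
    [[-0.072,-0.091,0.005,0,0,-0.012],[-0.072,-0.091,0.005,0,0,-0.012],[-0.072,-0.091,0.005,0,0,-0.012],[-0.072,-0.091,0.005,0,0,-0.012],[-0.072,-0.091,0.005,0,0,-0.012],[-0.072,-0.091,0.005,0,0,-0.012],[-0.072,-0.091,0.005,0,0,-0.012],[-0.072,-0.091,0.005,0,0,-0.012],[-0.072,-0.091,0.005,0,0,-0.012],[-0.072,-0.091,0.005,0,0,-0.012]]
  ],
  "claw": 0
}}

```text
time_s: 0.93
eef_pos: [0.3388, 0.3133, 0.2161]
tool_rot: [0.045, 0.999, -0.0, -0.0]
contact_force: [-0.1, -0.3, -0.4]
opening: -0.001
gripper_force: 0.0
```

Call:
{"method": "send_rows", "body": {
  "increments": [
    [[-0.072,-0.091,0.005,0,0,-0.012],[-0.072,-0.091,0.005,0,0,-0.012],[-0.072,-0.091,0.005,0,0,-0.012],[-0.072,-0.091,0.005,0,0,-0.012],[-0.072,-0.091,0.005,0,0,-0.012],[-0.072,-0.091,0.005,0,0,-0.012],[-0.072,-0.091,0.005,0,0,-0.012],[-0.072,-0.091,0.005,0,0,-0.012],[-0.072,-0.091,0.005,0,0,-0.012],[-0.072,-0.091,0.005,0,0,-0.012],[0,0,0,0,0,0]]
  ]
}}

```text
time_s: 1.85
eef_pos: [0.5563, 0.0323, 0.2006]
tool_rot: [-0.043, 0.999, -0.003, 0.001]
contact_force: [1.5, -1.3, 0.6]
opening: 0.002
gripper_force: 0.0
```

Call:
{"method": "send_rows", "body": {
  "increments": [
    [[0,0.01,0.107,0,0,-0.003],[0,0.01,0.107,0,0,-0.003],[0,0.01,0.107,0,0,-0.003],[0,0,0,0,0,0],[-0.028,0,0,0,0,0],[-0.028,0,0,0,0,0],[-0.028,0,0,0,0,0],[-0.028,0,0,0,0,0],[-0.028,0,0,0,0,0],[-0.028,0,0,0,0,0]]
  ]
}}

```text
time_s: 2.68
eef_pos: [0.6015, 0.0553, 0.1059]
tool_rot: [-0.055, 0.998, -0.0, -0.001]
contact_force: [-3.2, -0.3, 2.5]
opening: 0.001
gripper_force: 1.4
```

Call:
{"method": "send_rows", "body": {
  "increments": [
    [[-0.028,0,0,0,0,0],[-0.028,0,0,0,0,0],[-0.028,0,0,0,0,0],[-0.028,0,0,0,0,0],[-0.028,0,0,0,0,0],[-0.028,0,0,0,0,0],[0,0,0,0,0,0]]
  ]
}}

```text
time_s: 3.27
eef_pos: [0.6541, 0.0613, 0.1054]
tool_rot: [-0.055, 0.998, 0.0, 0.002]
contact_force: [-0.1, -0.6, -0.4]
opening: 0.0
gripper_force: 0.0
```

Call:
{"method": "send_rows", "body": {
  "increments": [
    [[-0.02,0,0,0,0,0],[-0.02,0,0,0,0,0],[-0.02,0,0,0,0,0],[-0.01,0,0,0,0,0],[0,0,0,0,0,0]]
  ]
}}

```text
time_s: 3.68
eef_pos: [0.6732, 0.0635, 0.105]
tool_rot: [-0.055, 0.998, 0.0, 0.0]
contact_force: [-0.4, 0.7, -0.1]
opening: 0.001
gripper_force: 0.0
```

Run:
```python
from plan import *
a=env.get_image("scene")[165:285,150:330];b=env.get_image("top")[90:250,180:310]
a=cv2.resize(a,None,fx=2.4,fy=2.4,interpolation=cv2.INTER_CUBIC);b=cv2.resize(b,None,fx=2.6,fy=2.6,interpolation=cv2.INTER_CUBIC)
c=np.zeros((max(a.shape[0],b.shape[0]),a.shape[1]+b.shape[1],3),np.uint8);c[:a.shape[0],:a.shape[1]]=a;c[:b.shape[0],a.shape[1]:]=b
cv2.imwrite("pics/bin1.png",c);now()
```

```text
t 3.78 p [0.6723 0.0633 0.1049] yhead 1.681 z [-0. -0. -1.] F [ 0.2 -0.  -0.1] op -0.001 q [-0.12  0.78 -0.01  1.48  0.01  0.89  1.55]
```

View pics/bin1.png

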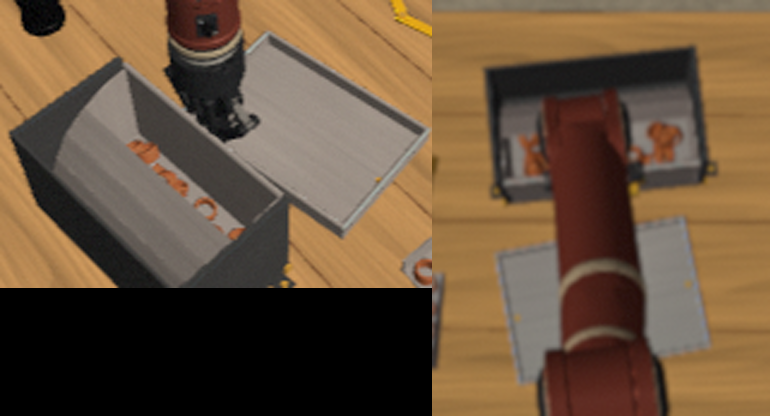

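The bin now sits flush in the case: front panel upright, ferrules inside. I'll press a few mm more to confirm contact.

Call:
{"method": "send_rows", "body": {
  "increments": [
    [[-0.01,0,0,0,0,0],[-0.01,0,0,0,0,0],[-0.01,0,0,0,0,0],[-0.006,0,0,0,0,0]]
  ]
}}

```text
time_s: 4.12
eef_pos: [0.6742, 0.0635, 0.1049]
tool_rot: [-0.055, 0.998, -0.001, -0.011]
contact_force: [-21.4, -2.0, 16.1]
opening: 0.0
gripper_force: 10.8
```

The bin is hard against its stop, so it's shut. I'll back off and plan the approach to the scoop grasp.

Call:
{"method": "send_rows", "body": {
  "increments": [
    [[0.06,0,0,0,0,0],[0.1,0,0,0,0,0],[0.1,0,-0.08,0,0,0],[0.1,0,-0.1,0,0,0],[0,0,0,0,0,0]]
  ],
  "claw": 1
}}

```text
time_s: 4.53
eef_pos: [0.5739, 0.0522, 0.1634]
tool_rot: [-0.055, 0.998, -0.0, 0.001]
contact_force: [1.1, 0.6, 0.1]
opening: 0.709
gripper_force: 0.0
```

Run:
```python
from plan import *
p,q=now();o=rot(np.pi/2-.054)
p,q=plan(p,q,[.402,.322,.13],o)
p,q=plan(p,q,[.402,.322,.0175],o,6)
```

```text
t 4.53 p [0.5739 0.0522 0.1634] yhead 1.681 z [ 0.003  0.    -1.   ] F [1.1 0.6 0.1] op 0.709 q [-0.12  0.57 -0.02  1.73  0.01  0.84  1.54]
9 x [0.06, 0.102, 0.012, 0.0, 0.0, 0.012] err mm [ 0.7 -0.5  0.5]
6 x [0.001, 0.0, 0.063, 0.0, 0.0, -0.001] err mm [-0.8 -0.4 -0.4]
```

Call:
{"method": "send_rows", "body": {
  "increments": [
    [[0.06,0.102,0.012,0,0,0.012],[0.06,0.102,0.012,0,0,0.012],[0.06,0.102,0.012,0,0,0.012],[0.06,0.102,0.012,0,0,0.012],[0.06,0.102,0.012,0,0,0.012],[0.06,0.102,0.012,0,0,0.012],[0.06,0.102,0.012,0,0,0.012],[0.06,0.102,0.012,0,0,0.012],[0.06,0.102,0.012,0,0,0.012],[0,0,0,0,0,0],[0,0,0,0,0,0]]
  ]
}}

```text
time_s: 5.45
eef_pos: [0.4035, 0.3251, 0.1259]
tool_rot: [0.026, 1.0, 0.001, -0.0]
contact_force: [-0.7, 0.4, 0.0]
opening: 0.999
gripper_force: 0.0
```

Run:
```python
from plan import *
p,q=now();o=rot(np.pi/2-.054)
p,q=plan(p,q,[.402,.322,.0175],o,6)
cv2.imwrite("pics/g.png",cv2.resize(env.get_image("scene")[200:320,290:420],None,fx=4,fy=4,interpolation=cv2.INTER_CUBIC))
```

```text
t 5.45 p [0.4035 0.3251 0.1259] yhead 1.518 z [-0.     0.001 -1.   ] F [-0.7  0.4  0. ] op 0.999 q [-0.75  0.55  0.05  1.93 -0.04  0.66  0.84]
6 x [0.001, -0.002, 0.06, 0.0, -0.0, 0.0] err mm [-0.6 -0.2  0.4]
```

View pics/g.png

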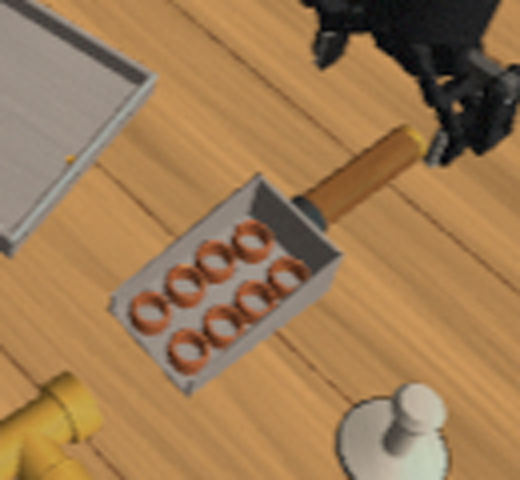

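The scoop lies as measured, with all eight ferrules in two columns and the open fingers straddling the handle. I'll descend and grip.

Call:
{"method": "send_rows", "body": {
  "increments": [
    [[0.001,-0.002,0.06,0,0,0],[0.001,-0.002,0.06,0,0,0],[0.001,-0.002,0.06,0,0,0],[0.001,-0.002,0.06,0,0,0],[0.001,-0.002,0.06,0,0,0],[0.001,-0.002,0.06,0,0,0],[0,0,0,0,0,0],[0,0,0,0,0,0]]
  ]
}}

```text
time_s: 6.17
eef_pos: [0.4039, 0.3167, 0.0177]
tool_rot: [0.031, 1.0, -0.001, -0.0]
contact_force: [-0.1, -0.3, 0.9]
opening: 1.006
gripper_force: 0.0
```

Call:
{"method": "send_rows", "body": {
  "increments": [
    [[0,0,0,0,0,0],[0,0,0,0,0,0],[0,0,0,0,0,0],[0,0,0,0,0,0],[0,0,0,0,0,0],[0,0,0,0,0,0],[0,0,0,0,0,0],[0,0,0,0,0,0]]
  ],
  "claw": 0,
  "grip_force": 90
}}

```text
time_s: 6.83
eef_pos: [0.4034, 0.3196, 0.0191]
tool_rot: [0.029, 1.0, 0.001, 0.001]
contact_force: [-1.0, 0.9, 5.8]
opening: 0.271
gripper_force: 87.3
```

Call:
{"method": "send_rows", "body": {
  "increments": [
    [[0,0,-0.02,0,0,0],[0,0,-0.04,0,0,0],[0,0,-0.06,0,0,0],[0,0,-0.06,0,0,0],[0,0,-0.06,0,0,0],[0,0,-0.06,0,0,0],[0,0,-0.06,0,0,0],[0,0,-0.04,0,0,0],[0,0,-0.02,0,0,0],[0,0,0,0,0,0],[0,0,0,0,0,0]]
  ]
}}

```text
time_s: 7.75
eef_pos: [0.4019, 0.3177, 0.1433]
tool_rot: [0.03, 1.0, -0.001, -0.001]
contact_force: [0.1, -0.8, -5.3]
opening: 0.267
gripper_force: 88.2
```

Run:
```python
from plan import *
now()
cv2.imwrite("pics/l.png",cv2.resize(env.get_image("scene")[165:320,230:420],None,fx=3,fy=3,interpolation=cv2.INTER_CUBIC))
```

```text
t 7.75 p [0.4019 0.3177 0.1433] yhead 1.511 z [-0.002 -0.002 -1.   ] F [ 0.1 -0.8 -5.3] op 0.267 q [-0.75  0.52  0.05  1.92 -0.04  0.7   0.84]
```

View pics/l.png

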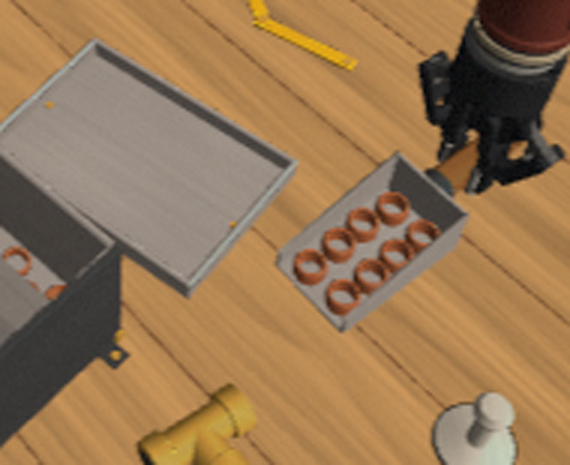

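The scoop is held level, and all eight ferrules are still in place. Next I'll carry it to the tray with the nose turned along the tray's length.

```bash
cat >> plan.py <<'E'
TR=np.array([.539,.058]);TY=.196
def pourpose(yn,pitch,z,xn=0,dyaw=0):
    c,s=np.cos(TY),np.sin(TY);n=np.r_[TR+[c*xn-s*yn,s*xn+c*yn],z]
    q=rot(TY+dyaw,pitch);return n-q.apply([-.174,0,.016]),q
E
python3 - <<'E'
from plan import *
p,q=now()
t=pourpose(-.07,0,.10);print(t[0])
p,q=plan(p,q,*t,n=16)
t=pourpose(-.07,.3,.055);print(t[0])
p,q=plan(p,q,*t,n=8)
E
```

```text
t 7.8 p [0.4017 0.3175 0.1429] yhead 1.511 z [-0.003 -0.002 -1.   ] F [-0.4 -0.4 -5.3] op 0.271 q [-0.75  0.52  0.05  1.92 -0.04  0.7   0.84]
[0.51874626 0.16000875 0.116     ]
16 x [-0.043, -0.011, 0.006, -0.0, -0.0, 0.052] err mm [ 2.6 -0.6 -1.9]
[0.52118056 0.14774831 0.1217059 ]
8 x [-0.004, -0.001, -0.004, -0.0, 0.024, 0.001] err mm [-0.   0.7  0.6]
```

Call:
{"method": "send_rows", "body": {
  "increments": [
    [[-0.021,-0.006,0.003,0,0,0.026],[-0.022,-0.005,0.003,0,0,0.026],[-0.043,-0.011,0.006,0,0,0.052],[-0.043,-0.011,0.006,0,0,0.052],[-0.043,-0.011,0.006,0,0,0.052],[-0.043,-0.011,0.006,0,0,0.052],[-0.043,-0.011,0.006,0,0,0.052],[-0.043,-0.011,0.006,0,0,0.052],[-0.043,-0.011,0.006,0,0,0.052],[-0.043,-0.011,0.006,0,0,0.052]]
  ]
}}

```text
time_s: 8.63
eef_pos: [0.4984, 0.2476, 0.127]
tool_rot: [0.39, 0.921, -0.0, 0.0]
contact_force: [-0.6, -0.4, -4.9]
opening: 0.268
gripper_force: 88.2
```

Call:
{"method": "send_rows", "body": {
  "increments": [
    [[-0.043,-0.011,0.006,0,0,0.052],[-0.043,-0.011,0.006,0,0,0.052],[-0.043,-0.011,0.006,0,0,0.052],[-0.043,-0.011,0.006,0,0,0.052],[-0.043,-0.011,0.006,0,0,0.052],[-0.043,-0.011,0.006,0,0,0.052],[-0.022,-0.005,0.003,0,0,0.026],[-0.021,-0.006,0.003,0,0,0.026],[0,0,0,0,0,0],[0,0,0,0,0,0]]
  ]
}}

```text
time_s: 9.47
eef_pos: [0.5225, 0.1606, 0.1151]
tool_rot: [0.631, 0.776, 0.0, -0.0]
contact_force: [-0.5, 0.1, -5.5]
opening: 0.266
gripper_force: 88.2
```

Run:
```python
from plan import *
p,q=now()
t=pourpose(-.07,.3,.055);print(t[0])
p,q=plan(p,q,*t,n=8)
cv2.imwrite("pics/p0.png",cv2.resize(env.get_image("scene")[165:320,200:420],None,fx=3,fy=3,interpolation=cv2.INTER_CUBIC))
```

```text
t 9.47 p [0.5225 0.1606 0.1151] yhead 0.205 z [-0.  0. -1.] F [-0.5  0.1 -5.5] op 0.266 q [-0.59  0.63  0.4   1.87 -0.36  0.72  0.21]
[0.52118056 0.14774831 0.1217059 ]
8 x [-0.005, -0.002, -0.003, -0.0, 0.024, 0.001] err mm [-0.9 -0.7 -1.1]
```

View pics/p0.png

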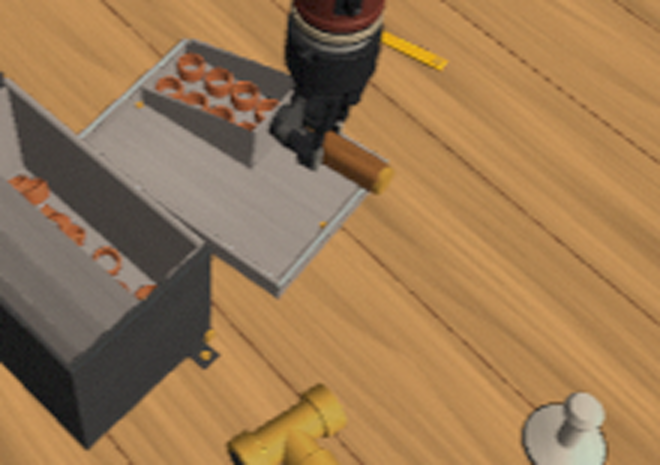

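All eight ferrules are in the scoop, which is level above the tray with the nose at the far end. With only two views left, I'll watch the ferrules numerically with rectified copper maps, starting with a gentle pre-tilt.

Call:
{"method": "send_rows", "body": {
  "increments": [
    [[-0.005,-0.002,-0.003,0,0.024,0.001],[-0.005,-0.002,-0.003,0,0.024,0.001],[-0.005,-0.002,-0.003,0,0.024,0.001],[-0.005,-0.002,-0.003,0,0.024,0.001],[-0.005,-0.002,-0.003,0,0.024,0.001],[-0.005,-0.002,-0.003,0,0.024,0.001],[-0.005,-0.002,-0.003,0,0.024,0.001],[-0.005,-0.002,-0.003,0,0.024,0.001],[0,0,0,0,0,0],[0,0,0,0,0,0]]
  ]
}}

```text
time_s: 10.35
eef_pos: [0.5207, 0.1462, 0.1208]
tool_rot: [0.629, 0.763, 0.095, -0.116]
contact_force: [-0.1, 0.2, -6.5]
opening: 0.269
gripper_force: 88.4
```

```bash
cat > see.py <<'E'
from plan import *
def mask(n):
    a=env.get_image(n).astype(int);b,g,r=a[...,0],a[...,1],a[...,2];return ((r-b>45)&(r>1.35*g)).astype(float)
def amap(n,m,f,xs,ys): # f(x,y)->world; rows over xs (desc), cols over ys
    X=np.array([f(x,y) for x in xs for y in ys]);px=proj(n,X).astype(np.float32).reshape(len(xs),len(ys),2)
    v=cv2.remap(cv2.GaussianBlur(m,(0,0),.7).astype(np.float32),px[...,0],px[...,1],cv2.INTER_LINEAR)
    return [''.join('#' if k>.6 else '+' if k>.3 else '.' for k in r) for r in v]
def tray(z=.012):
    c,s=np.cos(TY),np.sin(TY);return lambda x,y:[TR[0]+c*x-s*y,TR[1]+s*x+c*y,z]
def look():
    p,q=now();nose=p+q.apply([-.174,0,.016]);c,s=np.cos(TY),np.sin(TY);d=nose[:2]-TR
    print("nose tray",np.round([c*d[0]+s*d[1],-s*d[0]+c*d[1],nose[2]],4),"pitch deg",round(np.degrees(np.arccos(-q.as_matrix()[2,2])),1))
    for n in("scene","top"):
        m=mask(n)
        A=amap(n,m,tray(),np.arange(.085,-.086,-.01),np.arange(.125,-.126,-.00833))
        B=amap(n,m,lambda a,b:p+q.apply([-.109-a,b,.011]),np.arange(.075,-.066,-.0083),np.arange(.036,-.037,-.006))
        print(n,"tray (up +x, left +y) | scoop (up nose)")
        for i in range(max(len(A),len(B))):print((A[i] if i<len(A) else ' '*len(A[0])),'|',B[i] if i<len(B) else '')
if __name__=="__main__":look()
E
python3 see.py
```

```text
t 10.35 p [0.5207 0.1462 0.1208] yhead 0.192 z [-0.058  0.29  -0.955] F [-0.1  0.2 -6.5] op 0.269 q [-0.26  0.61  0.17  1.88 -0.59  0.77  0.52]
nose tray [-0.0016 -0.0714  0.054 ] pitch deg 17.2
scene tray (up +x, left +y) | scoop (up nose)
............................... | .............
............................... | ...###..####.
............................... | ..+###++####.
............................... | ...#########.
............................... | ...+#+#####..
............................... | ...+##++####+
............................... | ....##.+#####
............................... | ....+#.#####.
............................... | .....++#####.
............................... | .....#++##...
........................+###... | .....+++#....
.......................####+... | .......#+....
....................#++###+.... | .............
...................+.##+####... | .............
..................+#########... | .............
.....................####+#.... | .............
......+.#+...........++#....... | .............
...########.................... | 
top tray
[... 185 characters left out ...]
#.+###.................... | +#++#.+#++#..
.....######.................... | ....#..#+##..
.....#####+...........#+....... | ...#+..+##+..
##...#####.........+#..#....... | ...##..+##+..
###...####.........+.#+........ | .......++.+..
##+...###..........+..+........ | .............
.....####..........###+#....... | .............
.....###+..........###+#....... | .............
....+###....................... | .............
....####....................... | .............
....###........................ | .............
....###........................ | .............
...###+........................ | #+...........
...+........................... | #######......
............................... |
```

Run:
```python
from plan import *
p,q=now()
p,q=plan(p,q,*pourpose(-.095,.37,.046),n=6)
p,q=plan(p,q,*pourpose(-.068,.37,.046),n=1)
```

```text
t 10.45 p [0.5202 0.1478 0.121 ] yhead 0.194 z [-0.059  0.291 -0.955] F [ 0.4  0.2 -5.2] op 0.268 q [-0.26  0.61  0.17  1.88 -0.59  0.77  0.52]
6 x [-0.015, 0.001, -0.007, -0.0, 0.007, -0.0] err mm [0.6 0.9 0.3]
1 x [0.081, -0.003, 0.032, -0.0, 0.002, -0.001] err mm [-0.  -0.1  0.1]
```

Call:
{"method": "send_rows", "body": {
  "increments": [
    [[-0.008,0,-0.003,0,0.003,0],[-0.015,0,-0.007,0,0.007,0],[-0.015,0,-0.007,0,0.007,0],[-0.015,0,-0.007,0,0.007,0],[-0.015,0,-0.007,0,0.007,0],[-0.015,0,-0.007,0,0.007,0],[-0.007,0,-0.004,0,0.003,0],[0,0,0,0,0,0],[0.083,0,0.032,0,0,0],[0,0,0,0,0,0],[0,0,0,0,0,0],[0,0,0,0,0,0]]
  ]
}}

```text
time_s: 11.45
eef_pos: [0.5207, 0.1441, 0.1241]
tool_rot: [0.625, 0.759, 0.115, -0.141]
contact_force: [1.0, -0.9, -3.8]
opening: 0.262
gripper_force: 88.4
```

```bash
python3 see.py
```

```text
t 11.45 p [0.5207 0.1441 0.1241] yhead 0.193 z [-0.07   0.351 -0.934] F [ 1.  -0.9 -3.8] op 0.262 q [-0.19  0.62  0.13  1.88 -0.63  0.8   0.59]
nose tray [-0.0016 -0.0687  0.0469] pitch deg 21.0
scene tray (up +x, left +y) | scoop (up nose)
............................... | .............
............................... | ...+++##..++.
............................... | ...####++###.
............................... | ...+##..#####
............................... | ....##.#####+
............................... | ....#+######.
.......................###..... | ....+########
............................... | .....#++###..
............................... | .....+.###...
..........................+.... | ......+###...
........................+##.... | ......+##....
......................##+##.... | ........+....
.....................+##+.+.... | .............
...................+######+.... | .............
...................#######+.... | .............
......................###+..... | .............
.........+............+........ | .............
....++#####+................... | 
top tray
[... 185 characters left out ...]
..+#++####................ | .......+##+..
.......#######+................ | .........+...
.......+######................. | .............
####....######................. | .............
####+....####+.........##...... | .............
##+......+###.................. | .............
.........####.........#++...... | .............
.........###+........+#+#...... | .............
........####+...........#...... | .............
........###+................... | ####+........
........###+................... | ######+##+...
.......+###.................... | ############+
.......###..................... | #############
.......+....................... | #############
............................... |
```

Call:
{"method": "send_rows", "body": {
  "increments": [
    [[0.056,0,0.022,0,0,0],[0,0,0,0,0,0],[0,0,0,0,0,0],[0,0,0,0,0,0]]
  ]
}}

```text
time_s: 11.88
eef_pos: [0.5177, 0.1605, 0.1237]
tool_rot: [0.626, 0.759, 0.115, -0.14]
contact_force: [0.7, -0.0, -4.6]
opening: 0.26
gripper_force: 88.3
```

```bash
python3 see.py
```

```text
t 11.88 p [0.5177 0.1605 0.1237] yhead 0.192 z [-0.069  0.35  -0.934] F [ 0.7 -0.  -4.6] op 0.26 q [-0.22  0.61  0.12  1.88 -0.64  0.79  0.56]
nose tray [-0.0018 -0.0522  0.0467] pitch deg 20.9
scene tray (up +x, left +y) | scoop (up nose)
............................... | #.+######+#+.
............................... | ..+##########
............................... | ...#########+
............................... | ...+#++#####.
............................... | ....########+
............................... | ....##++#####
.......................###..... | ....##.######
........................+#+.... | .....++#####.
.........................++.... | .....++###...
.......................+##..... | .....+.+#+...
.....................+####..... | ......+##+...
....................###+##+.... | ......+#+....
..................++.+####..... | .............
................##+######+..... | .............
................#########+..... | .............
...................###+++...... | .............
......++.............+......... | .............
...++####...................... | 
top tray 
[... 184 characters left out ...]
##.####+.................. | ....+++...#+.
.....#######................... | .........+#..
.....#######................... | .............
#+...+######.........+###...... | .............
##....#####.........+..##...... | .............
+......###+.................... | .............
.......###...........#.+#...... | .............
......+###.........+.#.##...... | .............
......####.........+#..+#...... | .............
.....+###...................... | ##++.........
.....####+..................... | ######+......
.....####...................... | ############.
.....##+....................... | #############
....+.......................... | #############
............................... |
```

```bash
cat > see2.py <<'E'
from see import *
def fine(y0=.126,y1=-.126,st=.004):
    a=[]
    for n in("scene","top"):a.append(amap(n,mask(n),tray(),np.arange(.086,-.087,-st*1.4),np.arange(y0,y1,-st)))
    for r in zip(*a):print(' | '.join(r))
if __name__=="__main__":
    import sys;fine(*map(float,sys.argv[1:]))
E
python3 see2.py .02 -.126
```

```text
..................................... | .....................................
..................................... | .....................................
..................................... | .....................................
..................................... | .................++..................
..................................... | ................+#...................
..................................... | ................++...................
..................................... | .....................................
..................................... | .....................................
..................................... | .....................................
..................................... | .....................................
......................+++............ | ....................+###+............
.....................+#####.......... | ..................+######............
.......................+###+......... | ................###++####+...........
.........................+##+........ | ...............++....+###+...........
........
[... 617 characters left out ...]
.........++++++..+#######+.......... | .....................................
.......+#+..+#############+.......... | .....................................
.......###################+.......... | .....................................
.......###################+.......... | .....................................
........++++##############........... | .....................................
..............######+.+++............ | .....................................
..............+####+................. | .....................................
..................................... | .....................................
..................................... | .....................................
```

Fine maps show the first two ferrules lying in the tray at about (±0.02, −0.07), with the second row at the nose. I'll carry back slowly, then jog again.

Call:
{"method": "send_rows", "body": {
  "increments": [
    [[0.008,0,0.003,0,0,0],[0.016,0,0.006,0,0,0],[0.016,0,0.006,0,0,0],[0.016,0,0.006,0,0,0],[0.008,0,0.003,0,0,0],[0,0,0,0,0,0],[0.07,0,0.027,0,0,0],[0,0,0,0,0,0],[0,0,0,0,0,0],[0,0,0,0,0,0]]
  ]
}}

```text
time_s: 12.92
eef_pos: [0.5093, 0.2034, 0.1239]
tool_rot: [0.625, 0.759, 0.115, -0.141]
contact_force: [-0.4, -1.2, -3.9]
opening: 0.265
gripper_force: 88.4
```

```bash
python3 see.py|head -2; python3 see2.py .07 -.1
```

```text
t 12.92 p [0.5093 0.2034 0.1239] yhead 0.193 z [-0.07   0.35  -0.934] F [-0.4 -1.2 -3.9] op 0.265 q [-0.3   0.61  0.12  1.89 -0.65  0.76  0.5 ]
nose tray [-0.0015 -0.0084  0.0468] pitch deg 20.9
........................................... | ...........................................
........................................... | ...........................................
........................................... | ................+..........................
........................................... | ...............++..........................
........................................... | ..............+#...........................
........................................... | ...............+...........................
........................................... | ...........................................
........................................... | ..............++...........................
........................................... | ...........................................
........................................... | ...........................................
.....
[... 1184 characters left out ...]
#####+.................. | ...........................................
..........+##############+................. | ...........................................
..........+##############+................. | ...........................................
...........+#############.................. | ...........................................
.............#####++####+.................. | ...........................................
.............+##+.......................... | ...........................................
........................................... | ...........................................
........................................... | ...........................................
```

The second pair is down at y≈−0.02 and the third row is at the nose. Same again.

Call:
{"method": "send_rows", "body": {
  "increments": [
    [[0.008,0,0.003,0,0,0],[0.016,0,0.006,0,0,0],[0.016,0,0.006,0,0,0],[0.016,0,0.006,0,0,0],[0.016,0,0.006,0,0,0],[0.008,0,0.003,0,0,0],[0,0,0,0,0,0],[0.072,0,0.028,0,0,0],[0,0,0,0,0,0],[0,0,0,0,0,0],[0,0,0,0,0,0]]
  ]
}}

```text
time_s: 14.03
eef_pos: [0.5, 0.2512, 0.124]
tool_rot: [0.625, 0.759, 0.115, -0.141]
contact_force: [-0.1, -1.1, -4.4]
opening: 0.267
gripper_force: 88.5
```

```bash
python3 see.py|head -2; python3 see2.py .12 -.09
```

```text
t 14.03 p [0.5    0.2512 0.124 ] yhead 0.192 z [-0.07   0.35  -0.934] F [-0.1 -1.1 -4.4] op 0.267 q [-0.38  0.61  0.11  1.88 -0.67  0.73  0.42]
nose tray [-0.0013  0.0403  0.0469] pitch deg 20.9
..................................................... | .....................................................
..................................................... | ............+........................................
..................................................... | ...........+#........................................
..................................................... | ...........##........................................
..................................................... | ...........++........................................
..................................................... | .....................................................
..................................................... | .....................................................
..................................................... | ...........+.........................................
.........................
[... 1804 characters left out ...]
........................................
..............########+.............................. | .....................................................
...............######+............................... | .....................................................
.................###+................................ | .....................................................
..................................................... | .....................................................
..................................................... | .....................................................
..................................................... | .....................................................
```

Call:
{"method": "send_rows", "body": {
  "increments": [
    [[0.008,0,0.003,0,0,0],[0.016,0,0.006,0,0,0],[0.016,0,0.006,0,0,0],[0.008,0,0.003,0,0,0],[0,0,0,0,0,0]]
  ]
}}

```text
time_s: 14.65
eef_pos: [0.4961, 0.2684, 0.1242]
tool_rot: [0.625, 0.759, 0.115, -0.142]
contact_force: [0.0, 0.4, -3.9]
opening: 0.259
gripper_force: 88.6
```

```bash
python3 see.py|head -2; python3 see2.py .12 -.04;  python3 - <<'E'
from plan import *
p,q=now()
for n in P:
    for b in(.036,-.036):
        for a in(-.174,-.154):
            w=onz(n,proj(n,p+q.apply([a,b,.012]))[0],.012)-TR;c,s=np.cos(TY),np.sin(TY);x,y=c*w[0]+s*w[1],-s*w[0]+c*w[1]
            print(n,b,a,"col",round((.12-y)/.004,1),"row",round((.086-x)/.0056,1))
E
```

```text
t 14.65 p [0.4961 0.2684 0.1242] yhead 0.195 z [-0.071  0.352 -0.933] F [ 0.   0.4 -3.9] op 0.259 q [-0.41  0.61  0.11  1.88 -0.67  0.72  0.4 ]
nose tray [-0.0015  0.058   0.0468] pitch deg 21.0
........................................ | ......++................................
........................................ | ........................................
........................................ | ......+.................................
........................................ | .....+#+................................
........................................ | ......#.................................
........................................ | ......+.................................
........................................ | ........................................
........................................ | .....++.................................
........................................ | .....+..................................
........................................ | .........+##+...........................
....................###++..........+++.. | ..........###.........
[... 1432 characters left out ...]
..............
........................................ | ........................................
........................................ | ........................................
........................................ | ........................................
t 14.85 p [0.4969 0.2665 0.124 ] yhead 0.192 z [-0.07   0.351 -0.934] F [ 0.4 -0.1 -3.8] op 0.263 q [-0.41  0.61  0.11  1.88 -0.67  0.72  0.4 ]
top 0.036 -0.174 col 16.0 row 8.2
top 0.036 -0.154 col 11.1 row 8.0
top -0.036 -0.174 col 15.9 row 21.4
top -0.036 -0.154 col 11.0 row 21.2
scene 0.036 -0.174 col 20.2 row 13.1
scene 0.036 -0.154 col 16.0 row 13.8
scene -0.036 -0.174 col 20.2 row 26.5
scene -0.036 -0.154 col 16.0 row 27.3
```

Third pair is down and the last pair sits about 20 mm behind the nose, at tray y≈0.078. I'll jog it off there.

Call:
{"method": "send_rows", "body": {
  "increments": [
    [[0.09,0,0.035,0,0,0],[0,0,0,0,0,0],[0,0,0,0,0,0],[0,0,0,0,0,0]]
  ]
}}

```text
time_s: 15.18
eef_pos: [0.4915, 0.2947, 0.1239]
tool_rot: [0.626, 0.759, 0.115, -0.141]
contact_force: [0.0, -1.3, -3.3]
opening: 0.267
gripper_force: 88.5
```

```bash
python3 see.py|head -2; python3 see2.py .126 -.09
```

```text
t 15.18 p [0.4915 0.2947 0.1239] yhead 0.192 z [-0.07   0.35  -0.934] F [ 0.  -1.3 -3.3] op 0.267 q [-0.46  0.62  0.11  1.87 -0.68  0.71  0.35]
nose tray [-0.0012  0.0846  0.0468] pitch deg 20.9
...................................................... | ......................................................
...................................................... | ......................................................
...................................................... | ......................................................
...................................................... | ......................................................
...................................................... | ......................................................
...................................................... | ......................................................
...................................................... | ......................................................
...................................................... | ......................................................
.........
[... 1866 characters left out ...]
............................
...........+#####+.................................... | ......................................................
.............+#+...................................... | ......................................................
...................................................... | ......................................................
...................................................... | ......................................................
...................................................... | ......................................................
...................................................... | ......................................................
```

Call:
{"method": "send_rows", "body": {
  "increments": [
    [[0.065,0,0.025,0,0,0],[0,0,0,0,0,0],[0,0,0,0,0,0],[0,0,0,0,0,0]]
  ]
}}

```text
time_s: 15.72
eef_pos: [0.4875, 0.3151, 0.1239]
tool_rot: [0.626, 0.759, 0.115, -0.141]
contact_force: [-0.5, -0.8, -2.4]
opening: 0.266
gripper_force: 88.4
```

```bash
python3 see.py|head -2; python3 see2.py .15 -.09
```

```text
t 15.72 p [0.4875 0.3151 0.1239] yhead 0.192 z [-0.07   0.35  -0.934] F [-0.5 -0.8 -2.4] op 0.266 q [-0.5   0.62  0.11  1.86 -0.68  0.7   0.32]
nose tray [-0.0012  0.1053  0.0468] pitch deg 20.9
#++......................................................... | ..+.........................................................
............................................................ | ..+.........................................................
...+........................................................ | ..+.........................................................
++.......................................................... | .++.........................................................
.++......................................................... | ..+.........................................................
..+......................................................... | ..+.........................................................
............................................................ | ............................................................
.....................................
[... 2238 characters left out ...]
................. | ............................................................
............................................................ | ............................................................
............................................................ | ............................................................
............................................................ | ............................................................
............................................................ | ............................................................
............................................................ | ............................................................
```

All eight are out, in four pairs along the tray. I'll raise the scoop, turn it back level above its old place, then inspect.

Run:
```python
from plan import *
p,q=now()
p,q=plan(p,q,p+[-.01,.03,.08],q,n=3)
p,q=plan(p,q,[.4034,.3196,.14],rot(1.513),n=14)
```

```text
t 15.92 p [0.4877 0.3147 0.1239] yhead 0.191 z [-0.069  0.35  -0.934] F [ 0.4  0.1 -3. ] op 0.263 q [-0.5   0.62  0.11  1.86 -0.68  0.7   0.32]
3 x [0.064, -0.005, -0.071, 0.0, 0.0, 0.0] err mm [-0.1 -0.4  0.3]
14 x [0.006, -0.019, 0.016, 0.011, -0.014, -0.059] err mm [ 0.5 -0.6  0.5]
```

Call:
{"method": "send_rows", "body": {
  "increments": [
    [[0.064,-0.005,-0.071,0,0,0],[0.064,-0.005,-0.071,0,0,0],[0.064,-0.005,-0.071,0,0,0],[0.006,-0.019,0.016,0.011,-0.014,-0.059],[0.006,-0.019,0.016,0.011,-0.014,-0.059],[0.006,-0.019,0.016,0.011,-0.014,-0.059],[0.006,-0.019,0.016,0.011,-0.014,-0.059],[0.006,-0.019,0.016,0.011,-0.014,-0.059],[0.006,-0.019,0.016,0.011,-0.014,-0.059]]
  ]
}}

```text
time_s: 16.67
eef_pos: [0.4393, 0.3483, 0.1788]
tool_rot: [0.39, 0.914, 0.069, -0.086]
contact_force: [-1.0, -0.0, -3.6]
opening: 0.265
gripper_force: 88.4
```

Call:
{"method": "send_rows", "body": {
  "increments": [
    [[0.006,-0.019,0.016,0.011,-0.014,-0.059],[0.006,-0.019,0.016,0.011,-0.014,-0.059],[0.006,-0.019,0.016,0.011,-0.014,-0.059],[0.006,-0.019,0.016,0.011,-0.014,-0.059],[0.006,-0.019,0.016,0.011,-0.014,-0.059],[0.006,-0.019,0.016,0.011,-0.014,-0.059],[0.006,-0.019,0.016,0.011,-0.014,-0.059],[0.006,-0.019,0.016,0.011,-0.014,-0.059],[0,0,0,0,0,0],[0,0,0,0,0,0]]
  ]
}}

```text
time_s: 17.5
eef_pos: [0.403, 0.3195, 0.1405]
tool_rot: [0.034, 0.999, 0.0, -0.004]
contact_force: [0.1, 0.7, -2.9]
opening: 0.263
gripper_force: 88.7
```

Run:
```python
from see2 import *
p,q=now();fine()
p,q=plan(p,q,[.4034,.3196,.04],rot(1.513),n=6)
p,q=plan(p,q,[.4034,.3196,.0192],rot(1.513),n=6)
a=env.get_image("scene")[165:300,190:400];b=env.get_image("top")[120:250,200:295]
a=cv2.resize(a,None,fx=2.2,fy=2.2,interpolation=cv2.INTER_CUBIC);b=cv2.resize(b,None,fx=3.5,fy=3.5,interpolation=cv2.INTER_CUBIC)
c=np.zeros((max(a.shape[0],b.shape[0]),a.shape[1]+b.shape[1],3),np.uint8);c[:a.shape[0],:a.shape[1]]=a;c[:b.shape[0],a.shape[1]:]=b
print(c.shape);cv2.imwrite("pics/f.png",c)
```

```text
t 17.5 p [0.403  0.3195 0.1405] yhead 1.503 z [-0.007  0.001 -1.   ] F [ 0.1  0.7 -2.9] op 0.263 q [-0.73  0.53  0.03  1.92 -0.03  0.7   0.82]
............................................................... | ...............................................................
............................................................... | ...............................................................
............................................................... | ...............................................................
............................................................... | ...............................................................
............................................................... | ...............................................................
............................................................... | ...............................................................
............................................................... | ...............................................................
...............................................
[... 2517 characters left out ...]
...................................
............................................................... | ...............................................................
............................................................... | ...............................................................
............................................................... | ...............................................................
............................................................... | ...............................................................
6 x [-0.0, 0.0, 0.056, 0.0, -0.001, -0.001] err mm [-0.7 -0.  -0.3]
6 x [-0.0, 0.0, 0.011, 0.0, 0.0, -0.0] err mm [-0.6 -0.   0.7]
(455, 794, 3)
```

View pics/f.png

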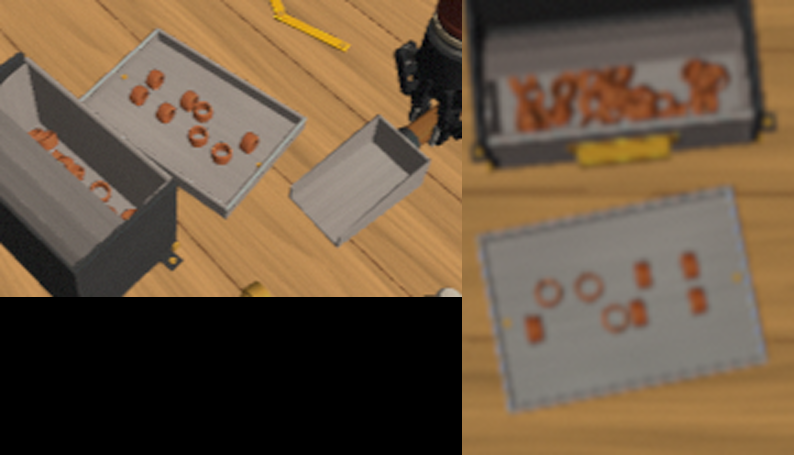

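The picture shows all eight ferrules in the tray: three flat, five on edge, in clear pairs. The bin is shut and the scoop empty. Two ferrules in the middle are close together, so I'll check their heights by triangulation after setting the scoop down.

Call:
{"method": "send_rows", "body": {
  "increments": [
    [[0,0,0.056,0,0,-0.001],[0,0,0.056,0,0,-0.001],[0,0,0.056,0,0,-0.001],[0,0,0.056,0,0,-0.001],[0,0,0.056,0,0,-0.001],[0,0,0.05,0,0,-0.001],[0,0,0.012,0,0,0],[0,0,0.012,0,0,0],[0,0,0.012,0,0,0],[0,0,0.012,0,0,0],[0,0,0.01,0,0,0],[0,0,0,0,0,0]]
  ]
}}

```text
time_s: 18.7
eef_pos: [0.4029, 0.3199, 0.0241]
tool_rot: [0.028, 1.0, 0.0, -0.003]
contact_force: [-0.5, -0.2, -3.5]
opening: 0.265
gripper_force: 88.6
```

Run:
```python
from plan import *
now()
S=lambda u,v:(190+(u+.5)/2.2-.5,165+(v+.5)/2.2-.5)
T=lambda u,v:(200+(u-462+.5)/3.5-.5,120+(v+.5)/3.5-.5)
for n,t,s in(("mid flat",(617,317),(203,111)),("flat2",(589,286),(198,135)),("flat3",(548,292),(221,152)),("mid edge",(639,313),(190,100)),("edge",(643,275),(166,112))):
    print(n,np.round(tri(T(*t),S(*s)),4))
```

```text
t 18.7 p [0.4029 0.3199 0.0241] yhead 1.515 z [-0.006  0.001 -1.   ] F [-0.5 -0.2 -3.5] op 0.265 q [-0.72  0.72  0.02  2.   -0.04  0.43  0.84]
mid flat [0.5197 0.0647 0.0156]
flat2 [0.5511 0.0924 0.0176]
flat3 [0.5451 0.133  0.0182]
mid edge [0.5235 0.0423 0.0209]
edge [0.5619 0.0382 0.0218]
```

The middle ferrule lies flat on the floor: its height matches the other flat ones and it's only touching its neighbour. Now I'll lower the last 5 mm to contact.

Call:
{"method": "send_rows", "body": {
  "increments": [
    [[0,0,0.006,0,0,0],[0,0,0.006,0,0,0],[0,0,0.005,0,0,0],[0,0,0,0,0,0],[0,0,0,0,0,0]]
  ]
}}

```text
time_s: 19.12
eef_pos: [0.4029, 0.3202, 0.0194]
tool_rot: [0.028, 1.0, 0.001, -0.003]
contact_force: [-3.2, -0.4, 0.8]
opening: 0.265
gripper_force: 89.1
```

Call:
{"method": "send_rows", "body": {
  "increments": [
    [[0,0,0,0,0,0],[0,0,0,0,0,0],[0,0,0,0,0,0],[0,0,0,0,0,0],[0,0,0,0,0,0],[0,0,0,0,0,0],[0,0,0,0,0,0],[0,0,0,0,0,0],[0,0,0,0,0,0],[0,0,0,0,0,0]]
  ],
  "claw": 1
}}

```text
time_s: 19.95
eef_pos: [0.4028, 0.3199, 0.019]
tool_rot: [0.028, 1.0, 0.0, -0.003]
contact_force: [-0.4, -0.3, -0.1]
opening: 1.0
gripper_force: 0.0
```

Call:
{"method": "send_rows", "body": {
  "increments": [
    [[0,0,-0.03,0,0,0],[0,0,-0.05,0,0,0],[0,0,-0.1,0,0,0],[0,0,-0.12,0,0,0],[0,0,-0.12,0,0,0],[0,0,-0.12,0,0,0],[0.08,0,-0.1,0,0,0],[0,0,0,0,0,0],[0,0,0,0,0,0],[0,0,0,0,0,0]]
  ]
}}

```text
time_s: 20.78
eef_pos: [0.3796, 0.3207, 0.2113]
tool_rot: [0.028, 1.0, 0.0, -0.003]
contact_force: [0.6, -0.3, -0.2]
opening: 1.001
gripper_force: 0.0
```

Run:
```python
from see2 import *
now()
i={n:env.get_image(n) for n in P}
for n in P:
    o=cv2.imread(f"pics/{n}0.png");d=cv2.absdiff(o,i[n]).max(2)
    H={'tee':(.645,.31),'stop':(.52,.43),'cup':(.52,-.32),'coup':(.66,-.30),'elb':(.49,-.44)}
    print(n,{k:int((d[int(v)-10:int(v)+10,int(u)-10:int(u)+10]>40).sum()) for k,(u,v) in ((k,proj(n,[*h,.02])[0]) for k,h in H.items())})
a=i["scene"][165:330,190:400];b=i["top"][140:270,150:295]
a=cv2.resize(a,None,fx=1.8,fy=1.8,interpolation=cv2.INTER_CUBIC);b=cv2.resize(b,None,fx=2.8,fy=2.8,interpolation=cv2.INTER_CUBIC)
c=np.zeros((max(a.shape[0],b.shape[0]),a.shape[1]+b.shape[1],3),np.uint8);c[:a.shape[0],:a.shape[1]]=a;c[:b.shape[0],a.shape[1]:]=b
print(c.shape);cv2.imwrite("pics/end.png",c)
```

```text
t 20.78 p [0.3796 0.3207 0.2113] yhead 1.515 z [-0.006  0.    -1.   ] F [ 0.6 -0.3 -0.2] op 1.001 q [-0.77  0.4   0.04  1.88 -0.02  0.86  0.8 ]
top {'tee': 0, 'stop': 0, 'cup': 0, 'coup': 0, 'elb': 0}
scene {'tee': 0, 'stop': 0, 'cup': 0, 'coup': 0, 'elb': 0}
(364, 784, 3)
```

View pics/end.png

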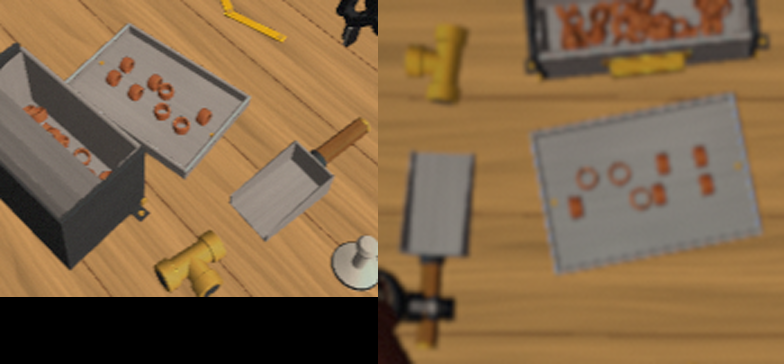

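The scoop stands upright and empty in its old place, the bin is shut, all eight ferrules are separate in the tray, and the other fittings haven't moved. Handing in.

```bash
python3 -c "
from cell import env
print(env.finish_job())"
```

```text
the job is handed in; nothing more can be done
None
```

I handed the job in at about 21 s: the bin is shut, the eight ferrules lie 2/4/2 along the tray's thirds and 4/4 across its width with none on another (two in the middle touch side by side), the empty scoop is upright in its old place, and the other fittings show no movement in the before-and-after images.

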